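# Draw the two tab pads out of the sprung clip strip

## Robot

A 6-joint arm with a two-finger parallel gripper is mounted at the origin on a cart in front of the work surface, level with it; the furniture and walls round the work are solid. World frame = base frame: x ahead of the robot, y to its left, z up, the work surface at z = 0. Lengths are in m, angles in rad, forces in N, time in s.
With the tool pointing down it reaches from about 0.35 to 0.8 m from the base axis. Payload 7.3 kg.
Tool frame: the origin (TCP) lies between the finger pads; the fingertips stand 25 mm ahead of it and the grasp point (between the pads) lies 6 mm ahead of it (r.tip_extent is the distance from the TCP to the fingertips, in m); z points along the fingers, y is the direction in which the jaws open and shut (so a half turn about z gives the same grasp; the last joint's range is limited). The gripper opens to 85 mm and grips with 20 to 120 N. Pads are 22 mm wide; open, the fingers measure 114 mm over their backs; the gripper's body (76 mm by 85 mm) begins 54 mm behind the grasp point. The pads swing forward as they close: fully open they stand 13 mm farther back than shut.
Start: joints at [-1.369, 0.342, 1.524, -0, 1.275, -0.146], TCP at [0.179, -0.494, 0.256] pointing down, gripper open.
Joint ranges: [-2.53, 2.53], [-0.77, 2.02], [0.04, 2.7], [-1, 4.14], [0.28, 2.66], [-3.11, 3.11]. Speed limits (rad/s): [2.57, 2.57, 3.14, 3.14, 3.14, 3.14].

## Interface

Orientations are given as a unit quaternion [x, y, z, w].
In Python, from workcell import r, command_gripper, optics gives the robot as it stands. The module is installed in compiled form; this text tells all that it offers. Calls block until the motion is done:
- r.reach(position, orientation): joint-space move of the TCP to a pose.
- r.move_straight(position, orientation=None, speed=0.15, max_force=None): straight line of the TCP; orientation=None keeps the orientation; speed is the mean speed in m/s. With max_force (N) it stops when the force on the tool has changed by that much, and returns True; else False.
- r.movej(angles): joint-space move.
- command_gripper(opening, force=None): finger opening in m; force is the grip in N (None keeps the last); returns when the fingers have stopped.
- r.hold(seconds).
- r.solve_ik(position, orientation): joint angles nearest the present ones, or None.
- r.read_state(): the state.
- optics.get_image(name): name is "side" or "top"; returns (picture, depth): 384x512x3 uint8, red, green, blue; 384x512 float32, m along the optical axis (not along the pixel's ray), 0 where there is no reading.
- optics.camera_model(name): a dict with "K" (3x3 intrinsics, pixels), "R" (3x3) and "t" (3): a world point X has camera coordinates R X + t. Camera axes: x right, y down, z forward; pixel columns grow to the right and rows downward; lengths in m; the calibration is good to about 2 mm. A picture is of the moment at which its call begins. camera_model takes no time and is no camera call.
A pose or a line that the arm cannot do raises r.PlanningError and nothing moves.
- r.finish_job(): hands the job in, once; it reports no verdict.
The state is a dict: "time_s": time; "joint_positions": joint angles; "dq": joint speeds; "tau": joint torques, N m; "eef_pos": TCP position; "eef_rot": TCP orientation; "contact_force": force on the tool from outside, world axes, zero at the start; "torque": the same for the moment, N m; "grip_width": finger opening in m.
Only numpy, scipy, OpenCV 4.12 (cv2) and the standard library are available. Lean on these libraries where they do the work, as an engineer would, in place of code of your own. Each camera call takes 0.05 s, during which the arm holds its last target.

## Task

Get the two press pads that carry a flat upright tab out of the sprung clip strip for the next job: one at a time, draw each straight out past its sprung rollers and on across the apron, until it lies flat and square against the apron's front rim, and leave it there. The third pad, with the round post, stays clipped in its lane, and the tin, spring and disc standing beside the strip stay where they are.

Things in the scene. Friction and masses are not known exactly. Their poses are not given: they have to be found in the camera images.
- clip_strip: Low aluminium fixture fixed to the table, 200 x 210 mm (x, y), 25.5 mm high; origin at the centre of its underside; yaw up to 0.3 rad. Own +x: closed rear; -x: open apron and front rim, on the robot's side. Floor 6 mm above the table. Rear half (own x 0.022 to 0.100): three lanes along x, centred at own y -0.070, 0, +0.070; a seated pad's origin is at own x 0.053.
- lane_mouth (a point): Mouth of the middle lane, on the floor. Lanes are 42 mm wide; lips (tops at z 25.5 mm, 32 mm slot between) overhang the pads: they slide out forwards only. At each mouth two upright sprung rollers, 14 mm across, tops at z 19 mm, stand 2.5 mm into the lane from the sides and give way: the pull peaks at 10 to 15 N, falls to about 4 N, and is over at pad origin own x -0.022.
- front_rim (a point): Middle of the front rim's inner face (own x -0.094 of clip_strip), on the apron's floor. The rim rises 14 mm above that floor (z 20 mm), as high as a pad's plate. A pad against it has its origin at own x -0.059. A pad slides on the open apron with 1 to 2 N, so a push of 5 N shows that it has met the rim. Only the tabs and the post rise above z 26 mm on the strip.
- tab_pad_1: One of two identical loose steel pads: plate 70 x 40 x 14 mm (x along the lane, y, z), about 0.4 kg, origin at the centre of its underside. On its middle an upright flat tab 24 mm wide (y), 10 mm thick (x), from 14 to 54 mm above the origin (to 60 mm above the table), to hook from behind with shut fingers or to grip. Starts in any lane, front end just behind the rollers.
- tab_pad_2: The second of the two identical pads with a flat tab; same sizes and origin as tab_pad_1.
- post_pad: The pad to leave: same plate, but on its middle a round post 14 mm in diameter with an 18 mm button head, from 14 to 54 mm above the origin. Starts in the remaining lane.
- grease_tin: Bystander: round flat tin, 70 mm across, 28 mm high, standing on the table to the left (own +y side) of the strip, 10 mm or more away from it; origin at the centre of its underside.
- spring: Bystander: upright coil spring, 58 mm across, 113 mm high, standing on the table to the right (own -y side) of the strip, towards the front; origin at the centre of its underside.
- disc: Bystander: flat turned steel disc with a bore, 62 mm across, 12 mm high, lying on the table to the right (own -y side) of the strip, towards the rear; origin at the centre of its underside.
Mind the look-alikes: they are no part of the job. Leave any green or turquoise look-alike of the tab_pad_2 alone. Leave any blue look-alike of the tab_pad_1 alone.

How it is judged:
On the way:
1. one tab pad is drawn clear of its rollers while the other is still clipped in its lane (((x of tab_pad_1 in the frame of clip_strip below -0.028 m and x of tab_pad_2 in the frame of clip_strip above 0.047 m) or (x of tab_pad_2 in the frame of clip_strip below -0.028 m and x of tab_pad_1 in the frame of clip_strip above 0.047 m))), for 0.2 s.
At the end, for the whole second after the job is handed in: Both tab pads lie flat (within 0.1 rad) on the apron floor, inside the rim, with their front ends within 8 mm of the front rim and square to it within 0.2 rad, at rest and released; the post pad is still fully in its lane (within 6 mm of its seat) (x of tab_pad_1 in the frame of clip_strip between -0.065 and -0.051 m and y of tab_pad_1 in the frame of clip_strip between -0.095 and 0.095 m and height (world z) of each of tab_pad_1, tab_pad_2 below 0.01 m and angle between each of tab_pad_1, tab_pad_2's own z axis and vertical below 0.1 rad and angle between the x axis of each of tab_pad_1, tab_pad_2 and the x axis of clip_strip, either way round below 0.2 rad and linear speed of each of tab_pad_1, tab_pad_2 below 0.02 m/s and contact force between the fingers and tab_pad_1 below 0.2 N and x of tab_pad_2 in the frame of clip_strip between -0.065 and -0.051 m and y of tab_pad_2 in the frame of clip_strip between -0.095 and 0.095 m and contact force between the fingers and tab_pad_2 below 0.2 N and x of post_pad in the frame of clip_strip above 0.047 m); the robot touches nothing.
It fails at once if the post pad is pulled more than 6 mm out of its seat (x of post_pad in the frame of clip_strip below 0.047 m).
It fails at once if a bystander (tin, spring or disc) is shifted more than 25 mm or tipped over (distance of any of grease_tin, spring, disc from where it was at the start of the episode above 0.025 m or angle between any of grease_tin, spring, disc's own z axis and vertical above 0.5 rad).
It fails at once if a tab pad is tipped over (more than 0.6 rad) (angle between any of tab_pad_1, tab_pad_2's own z axis and vertical above 0.6 rad).
It also fails if it takes over 40 s, if anything falls off the work surface, if the arm or the gripper's body presses on something with over 40 N, if the wrist force passes 120 N, or if a joint passes its speed limit or range.

## Working session

There is one attempt and no reset: what is moved stays moved. The work goes in short steps, each a Python script; the robot and the scene stay as the last script left them, time stands still between calls to the robot, and variables do not carry over. Pictures are saved under pics/ and viewed, and the job is handed in when it is done.

```bash
mkdir -p pics; python3 - <<'E'
from workcell import r,optics
import cv2,numpy as np
for n in("top","side"):
    im,d=optics.get_image(n); cv2.imwrite(f"pics/{n}0.png",im[:,:,::-1]); np.savez(f"{n}0.npz",im=im,d=d,**optics.camera_model(n))
    m=optics.camera_model(n); print(n,m['K'],-m['R'].T@m['t'])
s=r.read_state(); print(s['time_s'],s['eef_rot'],s['grip_width'],r.tip_extent)
E
```

```text
top [[403.30638186   0.         255.68801268]
 [  0.         403.30638186 194.82364173]
 [  0.           0.           1.        ]] [ 0.33587683 -0.06535879  1.083311  ]
side [[398.92144956   0.         257.17975076]
 [  0.         398.92144956 195.96026575]
 [  0.           0.           1.        ]] [0.05315992 0.64185733 0.47774428]
0.1 [ 9.84917577e-01  1.73022840e-01 -3.96120247e-05 -6.80209417e-04] 0.08540191628910453 0.025
```

View pics/top0.png

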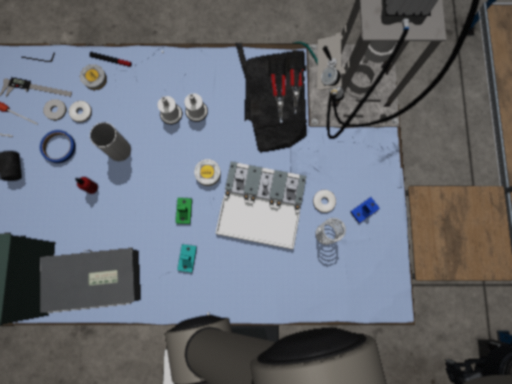

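View pics/side0.png

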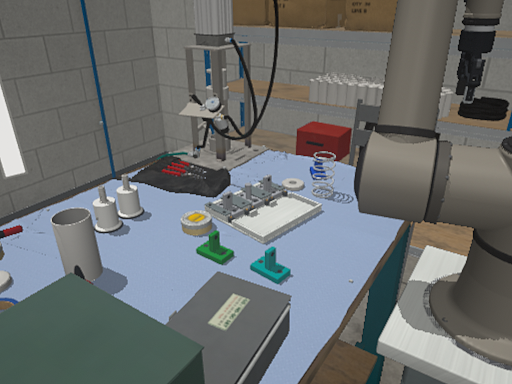

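The top view shows the strip at about (262,205), with its apron towards the robot (bottom). The tin is at (207,172), the disc at (324,201) and the spring at (329,240). The green, turquoise and blue look-alikes stand off the strip. I'll zoom in next.

```bash
cat > h.py <<'E'
import numpy as np,cv2
def world(f,u,v,d):
    K,R,t=f['K'],f['R'],f['t']
    c=np.stack([(u-K[0,2])/K[0,0]*d,(v-K[1,2])/K[1,1]*d,d],-1)
    return (c-t)@R
def cloud(f):
    v,u=np.mgrid[:384,:512]; return world(f,u,v,f['d'])
E
python3 - <<'E'
from h import *
T=np.load('top0.npz');S=np.load('side0.npz')
a=cv2.resize(T['im'][150:260,205:350,::-1],None,fx=5.4,fy=5.4,interpolation=cv2.INTER_CUBIC);cv2.imwrite('pics/tz.png',a)
a=cv2.resize(S['im'][140:245,175:340,::-1],None,fx=4.8,fy=4.8,interpolation=cv2.INTER_CUBIC);cv2.imwrite('pics/sz.png',a)
P=cloud(T)
for uv in[(230,163),(306,175),(294,249),(217,236),(239,174),(266,176),(292,186)]: print(uv,P[uv[1],uv[0]].round(4))
m=(P[...,2]>.03)&(P[...,2]<.07)
x0=m[150:260,215:312]; 
n,l,s,c=cv2.connectedComponentsWithStats(x0.astype(np.uint8))
for i in range(1,n):
    q=P[150:260,215:312][l==i]; print(s[i][4],c[i]+[215,150],q.mean(0).round(4),q.max(0).round(4),q.min(0).round(4))
PS=cloud(S)
q=PS[(PS[...,2]>.034)&(PS[...,2]<.075)&(abs(PS[...,0]-.44)<.13)&(abs(PS[...,1]+.08)<.14)]; 
c=np.zeros((300,300),np.uint8)
k=((q[:,:2]-[.3,-.22])*1000).astype(int);c[k[:,0].clip(0,299),k[:,1].clip(0,299)]=255
n,l,s,cc=cv2.connectedComponentsWithStats(cv2.dilate(c,np.ones((5,5))))
for i in range(1,n):print('side',s[i],cc[i][::-1]/1000+[.3,-.22])
E
```

```text
(230, 163) [ 0.6346 -0.0045  0.0241]
(306, 175) [ 0.6056 -0.213   0.006 ]
(294, 249) [ 0.4038 -0.1765 -0.0006]
(217, 236) [0.4382 0.0292 0.0036]
(239, 174) [ 0.6047 -0.029   0.0203]
(266, 176) [ 0.5995 -0.1023  0.0191]
(292, 186) [ 0.5627 -0.1684  0.0598]
1 [218. 165.] [0.6262 0.0272 0.0338] [0.6262 0.0272 0.0338] [0.6262 0.0272 0.0338]
1 [216. 169.] [0.6158 0.0326 0.0313] [0.6158 0.0326 0.0313] [0.6158 0.0326 0.0313]
1 [232. 169.] [ 0.6161 -0.0104  0.03  ] [ 0.6161 -0.0104  0.03  ] [ 0.6161 -0.0104  0.03  ]
1 [254. 170.] [ 0.6132 -0.0697  0.0306] [ 0.6132 -0.0697  0.0306] [ 0.6132 -0.0697  0.0306]
2 [252.5 173.5] [ 0.6036 -0.0656  0.0303] [ 0.605  -0.0643  0.0303] [ 0.6022 -0.067   0.0302]
1 [283. 173.] [ 0.6051 -0.1478  0.0301] [ 0.6051 -0.1478  0.0301] [ 0.6051 -0.1478  0.0301]
1 [218. 175.] [0.5991 0.0269 0.0315] [0.5991 0.0269 0.0315] [0.5991 0.0269 0.0315]
1 [231. 175.] [ 0.5993 -0.0079  0.0306] [ 0.5993 -0.0079  0.0306] [ 0.5993 -0.0079  0.0306]
56 [238.98214286 177.60714286] [ 0.5863 -0.0302  0.0545] [ 0.5949 -0.0192  0.064 ] [ 0.5814 -0.0409  0.0303]
1 [273. 175.] [ 0.5995 -
[... 1918 characters left out ...]
-0.059   0.032 ] [ 0.5606 -0.0643  0.0303]
1 [303. 188.] [ 0.5638 -0.2007  0.0302] [ 0.5638 -0.2007  0.0302] [ 0.5638 -0.2007  0.0302]
1 [303. 191.] [ 0.5555 -0.2004  0.0306] [ 0.5555 -0.2004  0.0306] [ 0.5555 -0.2004  0.0306]
1 [276. 192.] [ 0.5527 -0.1283  0.0309] [ 0.5527 -0.1283  0.0309] [ 0.5527 -0.1283  0.0309]
1 [277. 194.] [ 0.5473 -0.1309  0.0307] [ 0.5473 -0.1309  0.0307] [ 0.5473 -0.1309  0.0307]
1 [298. 195.] [ 0.5444 -0.1867  0.0317] [ 0.5444 -0.1867  0.0317] [ 0.5444 -0.1867  0.0317]
1 [299. 200.] [ 0.5311 -0.1892  0.0302] [ 0.5311 -0.1892  0.0302] [ 0.5311 -0.1892  0.0302]
side [ 39 249  30  20 401] [ 0.55691521 -0.1654788 ]
side [115 262  17  10 143] [ 0.56672028 -0.0967972 ]
```

View pics/tz.png

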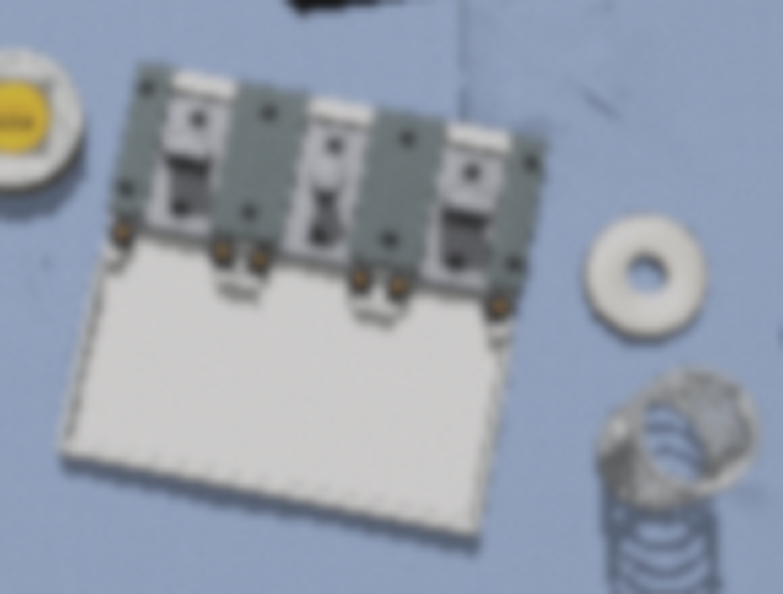

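View pics/sz.png

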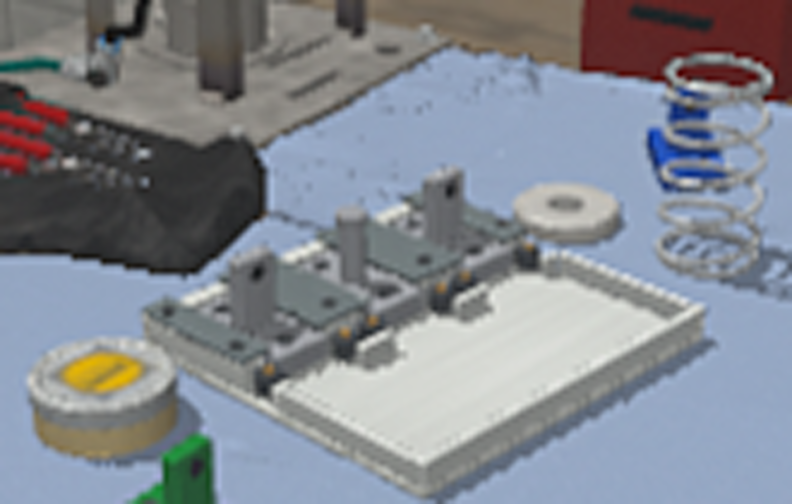

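```bash
python3 - <<'E'
from h import *
from scipy.optimize import least_squares
T=np.load('top0.npz');S=np.load('side0.npz')
K,R,t=T['K'],T['R'],T['t']
px=np.array([(140,65),(548,138),(470,532),(66,450)])/5.4+[205,150]-.4
own=np.array([(.1,.105,.0255),(.1,-.105,.0255),(-.1,-.105,.02),(-.1,.105,.02)])
def W(p,o):
    c,s=np.cos(p[2]),np.sin(p[2]); return np.c_[p[0]+c*o[:,0]-s*o[:,1],p[1]+s*o[:,0]+c*o[:,1],o[:,2]]
def pr(X,f=T):
    q=X@f['R'].T+f['t']; q=q@f['K'].T; return q[:,:2]/q[:,2:]
r=least_squares(lambda p:(pr(W(p,own))-px).ravel(),[.52,-.085,-.19]); print(r.x,r.fun.round(2))
p=r.x;print('pred tabs',W(p,np.array([(.053,y,.06) for y in(.07,0,-.07)])).round(4))
for f in(T,S):
    P=cloud(f);
    for y in(.07,0,-.07):
        c0=W(p,np.array([(.053,y,.06)]))[0]
        m=(P[...,2]>.05)&(P[...,2]<.07)&(abs(P[...,:2]-c0[:2]).max(-1)<.03); q=P[m]
        o=(q[:,:2]-p[:2])@np.array([[np.cos(p[2]),-np.sin(p[2])],[np.sin(p[2]),np.cos(p[2])]])
        print(y,len(q),q.mean(0).round(4),'own',np.percentile(o,[3,50,97],axis=0).round(4).tolist(),q[:,2].max())
# overlay
for f,n in((T,'to'),(S,'so')):
    im=f['im'][:,:,::-1].copy(); im=cv2.resize(im,None,fx=4,fy=4,interpolation=cv2.INTER_CUBIC)
    def poly(o,c):
        cv2.polylines(im,[((pr(W(p,np.array(o)),f)+.5)*4).astype(int).reshape(-1,1,2)],True,c,1)
    poly(own,(0,0,255))
    poly([(-.094,.1,.02),(-.094,-.1,.02),(.022,-.1,.02),(.022,.1,.02)],(0,255,255))
    for y in(.07,0,-.07): poly([(.048,y+.012,.06),(.058,y+.012,.06),(.058,y-.012,.06),(.048,y-.012,.06)],(0,255,0))
    if n=='to': im=im[600:1040,820:1400]
    else: im=im[560:980,700:1360]
    cv2.imwrite(f'pics/{n}.png',im)
E
```

```text
[ 0.52206677 -0.08905499 -0.19299571] [-0.27 -0.84  0.3   0.09  1.78  0.37 -1.82  0.24]
pred tabs [[ 0.5875 -0.0305  0.06  ]
 [ 0.5741 -0.0992  0.06  ]
 [ 0.5607 -0.1679  0.06  ]]
0.07 41 [ 0.5873 -0.0301  0.0597] own [[0.0485, 0.0593], [0.0528, 0.0698], [0.0585, 0.081]] 0.0639531311193497
0 37 [ 0.5744 -0.0984  0.0606] own [[0.0459, -0.0068], [0.0529, 0.0008], [0.0599, 0.0085]] 0.06522559210838413
-0.07 40 [ 0.5603 -0.1668  0.0595] own [[0.0481, -0.0801], [0.0524, -0.0694], [0.0578, -0.0579]] 0.06392466711792603
0.07 49 [ 0.5836 -0.0274  0.0563] own [[0.0455, 0.0609], [0.0477, 0.0728], [0.0539, 0.0821]] 0.06120078294825558
0 34 [ 0.5702 -0.0959  0.0573] own [[0.0432, -0.0052], [0.0476, 0.0031], [0.0567, 0.0089]] 0.06143598990089484
-0.07 39 [ 0.5566 -0.1646  0.0566] own [[0.044, -0.0802], [0.0476, -0.0672], [0.0536, -0.0581]] 0.06143176164185568
```

View pics/to.png

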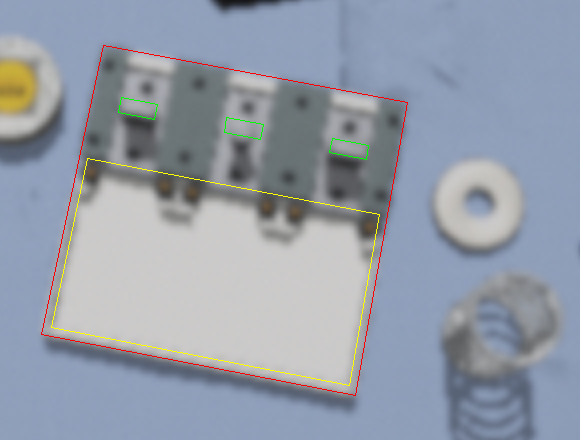

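View pics/so.png

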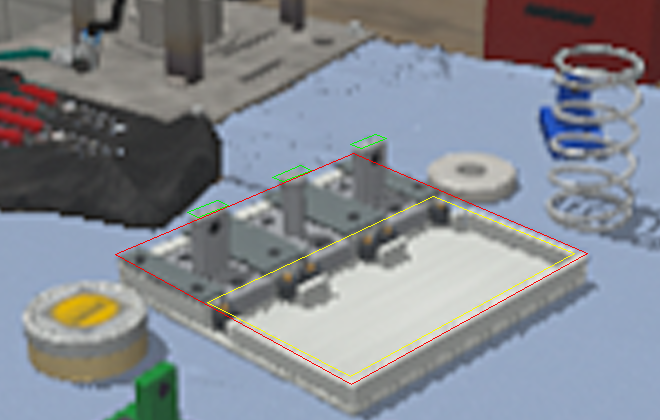

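The overlay matches: the post is in the middle lane, with the tab pads in the left (+y) and right (−y) lanes. I'll check the spring's clearance and the IK.

```bash
cat >> h.py <<'E'
p0=np.array([.5218,-.0885,-.193])
def w(x,y,z):
    c,s=np.cos(p0[2]),np.sin(p0[2]); return [p0[0]+c*x-s*y,p0[1]+s*x+c*y,z]
def own(q):
    c,s=np.cos(p0[2]),np.sin(p0[2]); d=np.asarray(q)[...,:2]-p0[:2]; return np.stack([c*d[...,0]+s*d[...,1],-s*d[...,0]+c*d[...,1]],-1)
a=(np.pi/2+p0[2])/2
Q1=[np.cos(a),np.sin(a),0,0]; a2=a-np.pi/2; Q2=[np.cos(a2),np.sin(a2),0,0]
E
python3 - <<'E'
from h import *
from workcell import r
for n in('top0.npz','side0.npz'):
    T=np.load(n);P=cloud(T)
    m=(P[...,2]>.035)&(P[...,2]<.13)&(abs(P[...,0]-.47)<.09)&(abs(P[...,1]+.24)<.06)
    if m.sum():
        o=own(P[m]); print('spring',m.sum(),np.percentile(o,[2,50,98],axis=0).round(3).tolist(),P[m].min(0).round(3),P[m].max(0).round(3))
for q in(Q1,Q2):
    for pt in(w(.053,.07,.2),w(.053,.07,.055),w(-.06,.07,.055),w(.053,-.07,.055),w(-.06,-.07,.055)):
        j=r.solve_ik(pt,q);print(None if j is None else np.round(j,2))
E
```

```text
spring 349 [[-0.07, -0.212], [-0.043, -0.186], [-0.015, -0.156]] [ 0.417 -0.29   0.035] [ 0.472 -0.232  0.118]
spring 305 [[-0.072, -0.212], [-0.052, -0.181], [-0.018, -0.156]] [ 0.415 -0.29   0.035] [ 0.472 -0.23   0.113]
[-0.18  0.5   1.43 -0.    1.21  0.01]
[-0.18  0.68  1.57 -0.    0.89  0.01]
[-0.18  0.53  1.89 -0.    0.72  0.01]
[-0.42  0.67  1.58 -0.    0.89 -0.23]
[-0.48  0.52  1.9  -0.    0.71 -0.28]
None
None
None
[-0.42  0.67  1.58 -0.    0.89  2.91]
[-0.48  0.52  1.9  -0.    0.71  2.86]
```

```bash
python3 - <<'E'
from h import *
from workcell import r,command_gripper,optics
r.reach(w(.053,.07,.2),Q1); command_gripper(.045,40)
print(r.move_straight(w(.053,.07,.054),Q1,speed=.12,max_force=15))
s=r.read_state();print(s['time_s'],s['eef_pos'],own(s['eef_pos']),s['contact_force'])
for n in("top","side"):
    im,d=optics.get_image(n); cv2.imwrite(f"pics/{n}1.png",cv2.resize(im[140:260,180:340,::-1],None,fx=4.8,fy=4.8,interpolation=cv2.INTER_CUBIC))
E
```

```text
False
4.1583 [ 0.58774993 -0.03003227  0.05476419] [0.05351111 0.07003164] [ 0.05484968 -0.73179319 -0.23464148]
```

View pics/side1.png

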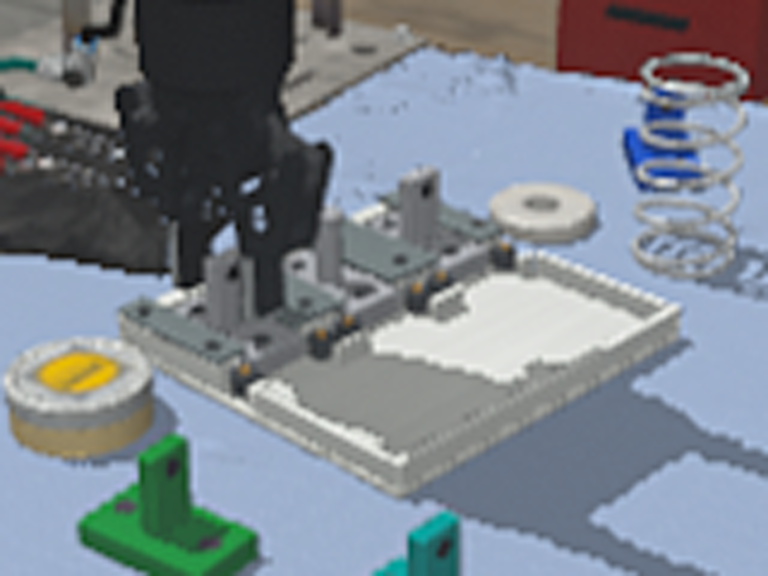

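The fingers straddle the left tab (about (225,290) in the crop) and are clear of the strip. I'll grip and draw.

```bash
cat >> h.py <<'E'
def draw(y):
    from workcell import r,command_gripper,optics
    def st(n):
        s=r.read_state(); print(n,round(s['time_s'],2),own(s['eef_pos']).round(4),round(s['eef_pos'][2],4),'F',np.round(s['contact_force'],1),'w',round(s['grip_width'],4)); return s
    command_gripper(0,40); st('grip')
    for x in(.035,.01,-.03,-.045):
        if r.move_straight(w(x,y,.0545),speed=.08,max_force=30): st('STOPPED'); return
        st('x%g'%x)
    print('rim',r.move_straight(w(-.067,y,.0545),speed=.03,max_force=6)); st('rim')
E
python3 -c "
from h import *
draw(.07)"
```

```text
grip 4.67 [0.053 0.07 ] 0.0543 F [-1.2  0.6  3.8] w 0.0094
x0.035 5.04 [0.0351 0.0701] 0.0544 F [ 0.7  0.1 -0.6] w 0.0094
x0.01 5.5 [0.0093 0.0701] 0.0544 F [-1.1  0.7  1.3] w 0.0097
x-0.03 6.15 [-0.0314  0.07  ] 0.0544 F [-5.5  1.1  4.8] w 0.0096
x-0.045 6.48 [-0.0451  0.07  ] 0.0543 F [-0.2 -0.2 -3.4] w 0.0097
rim True
rim 7.03 [-0.0598  0.07  ] 0.0545 F [ 2.6 -1.5 -2.6] w 0.0092
```

```bash
python3 - <<'E'
from h import *
from workcell import r,command_gripper,optics
command_gripper(.04); r.move_straight(w(-.0598,.07,.15),speed=.15)
r.reach(w(.053,-.07,.16),Q1)
for n in("top","side"):
    im,d=optics.get_image(n); np.savez(f"{n}2.npz",im=im,d=d,**optics.camera_model(n)); cv2.imwrite(f"pics/{n}2.png",cv2.resize(im[140:260,180:340,::-1],None,fx=4.8,fy=4.8,interpolation=cv2.INTER_CUBIC))
s=r.read_state();print(s['time_s'],own(s['eef_pos']),s['contact_force'])
E
```

```text
9.075 [ 0.05190247 -0.06824507] [-0.05129061  0.16414084 -0.43106288]
```

View pics/side2.png

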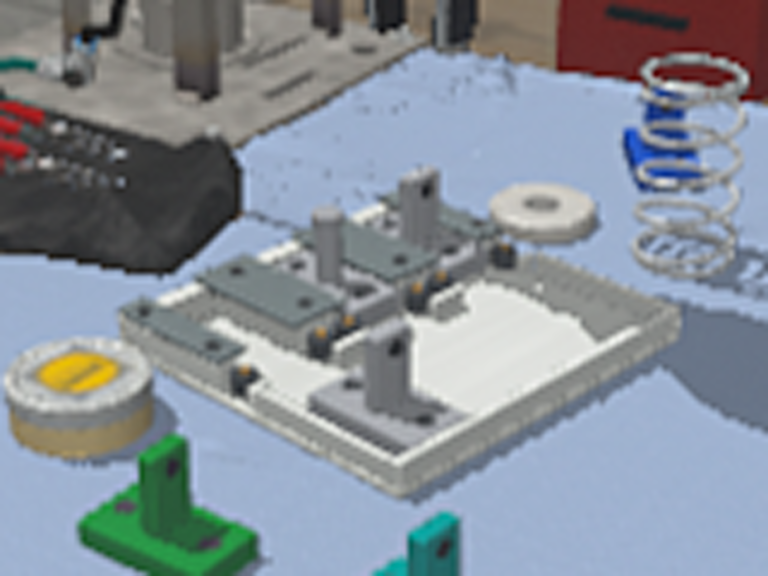

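View pics/top2.png

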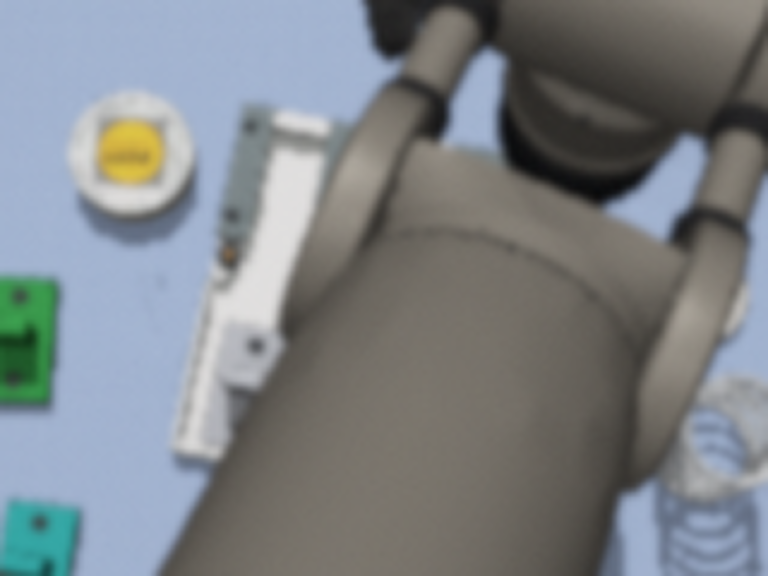

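Pad 1 (crop (385,390)) is flat and against the rim. The post and the right tab are still clipped. Now the second pad.

```bash
python3 - <<'E'
from h import *
from workcell import r,command_gripper,optics
if r.move_straight(w(.053,-.07,.054),Q1,speed=.1,max_force=15): print('HIT')
else:
    draw(-.07)
E
```

```text
grip 10.66 [ 0.0532 -0.0701] 0.0546 F [-1.5  0.6  3.8] w 0.0092
x0.035 11.03 [ 0.0351 -0.07  ] 0.0546 F [1.6 0.1 1.6] w 0.0092
x0.01 11.49 [ 0.01   -0.0701] 0.0546 F [ 0.8 -0.2  2.7] w 0.0091
x-0.03 12.14 [-0.0308 -0.07  ] 0.0546 F [-4.3  0.3  7.7] w 0.0092
x-0.045 12.47 [-0.0456 -0.0701] 0.0546 F [-2.9 -0.9  6.8] w 0.0096
rim True
rim 12.71 [-0.0458 -0.0701] 0.0546 F [ 0.  -0.   3.8] w 0.0093
```

The rim stop tripped early at −0.046, caused by leftover drag forces changing. I'll continue.

```bash
python3 - <<'E'
from h import *
from workcell import r,command_gripper,optics
def st(n):
    s=r.read_state(); print(n,round(s['time_s'],2),own(s['eef_pos']).round(4),np.round(s['contact_force'],1),round(s['grip_width'],4)); return own(s['eef_pos'])[0]
r.hold(.2)
for k in range(3):
    print(r.move_straight(w(-.067,-.07,.0546),speed=.03,max_force=8)); x=st('rim')
    if x<-.056: break
E
```

```text
True
rim 13.44 [-0.0601 -0.0703] [ 1.1  0.3 -0.9] 0.0096
```

```bash
python3 - <<'E'
from h import *
from workcell import r,command_gripper,optics
command_gripper(.04); r.move_straight(w(-.0598,-.07,.2),speed=.15)
r.movej([-1.369,.342,1.524,0,1.275,-.146])
for n in("top","side"):
    im,d=optics.get_image(n); np.savez(f"{n}3.npz",im=im,d=d,**optics.camera_model(n)); cv2.imwrite(f"pics/{n}3.png",cv2.resize(im[140:260,190:350,::-1],None,fx=4.8,fy=4.8,interpolation=cv2.INTER_CUBIC))
s=r.read_state();print(s['time_s'],s['eef_pos'],s['contact_force'])
f=np.load('top3.npz');P=cloud(f)
for x,y in((-.059,.07),(-.059,-.07),(.053,0)):
    c0=np.array(w(x,y,.06)); m=(P[...,2]>.05)&(P[...,2]<.07)&(abs(P[...,:2]-c0[:2]).max(-1)<.03); q=P[m]
    o=own(q); R=cv2.minAreaRect(o.astype(np.float32)*1000); print(len(q),np.median(o,0).round(4),q[:,2].max().round(3),R)
E
```

```text
16.6917 [ 0.1799761  -0.4931583   0.25625931] [ 0.59687545  0.1313483  -0.2678901 ]
39 [-0.0582  0.0699] 0.064 ((-58.09054946899414, 69.78341674804688), (22.881628036499023, 10.022381782531738), 87.05731964111328)
39 [-0.0588 -0.07  ] 0.064 ((-58.66633605957031, -69.86611938476562), (10.004537582397461, 20.602296829223633), 8.254901885986328)
36 [0.0537 0.0001] 0.064 ((53.754241943359375, 0.6184148788452148), (15.461888313293457, 15.68856430053711), 10.353784561157227)
```

View pics/top3.png

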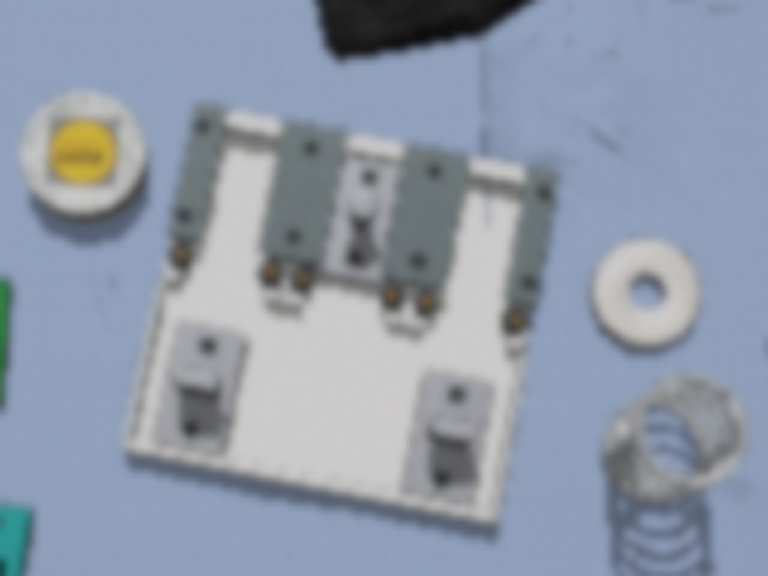

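View pics/side3.png

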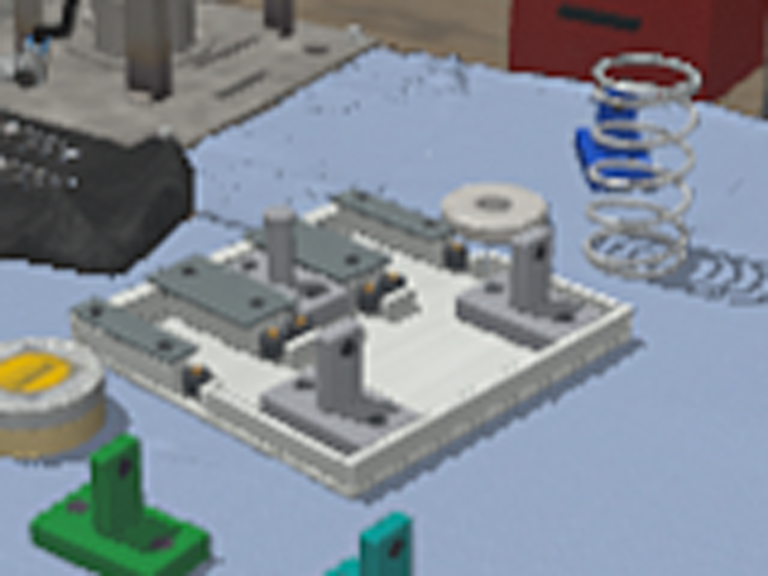

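Both tab pads, at (200,390) and (450,430), lie flat and square at the rim. The post pad is still in the middle lane, and the tin, disc and spring haven't moved.

```bash
python3 -c "
from workcell import r
r.finish_job()"
```

```text
the job is handed in; nothing more can be done
```

Both tab pads now lie flat and square against the front rim, released, and I handed the job in at about 17 s of the 40 s allowed. I gripped each one by its tab, left lane first and then right, and drew it out past its rollers and across the apron.

- **Tab pads:** the last top view puts them at own x −0.058 (y +0.070) and −0.059 (y −0.070). The target is −0.059, with −0.065 to −0.051 allowed.
- **Squareness:** the pictures show both pads square. A rough rectangle fit to each tab gave 0.05 rad off square for the left and 0.14 rad for the right. The fit is coarse because each tab covers only about 39 pixels, but both values are under the 0.2 rad limit.
- **Post pad:** its origin is at own x about 0.054, so it is still in its seat (the limit is 0.047).
- **Bystanders:** by eye in both camera views, the tin, spring and disc are where they started. I did not measure them.

Two checks did not go cleanly:
- **False rim stop:** on the second pad, the force stop for the rim tripped early at own x −0.046. I repeated the move and it stopped properly at −0.060.
- **Camera disagreement:** the side camera placed the strip about 3–5 mm off from the top camera. I used the top camera's values, and the pads stopped where those put the rim.

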